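Stack the mini plates on the docking base

ROBOT

A 6-joint arm with a two-finger parallel gripper is mounted at the origin on the work surface. World frame = base frame: x ahead of the robot, y to its left, z up, the work surface at z = 0. Lengths are in mm, angles in rad, forces in N, time in s.
With the tool pointing down it reaches from about 400 to 825 mm from the base axis. Payload 7 kg.
Tool frame: the origin (TCP) lies at the very end of the fingers, on their centre line; the grasp point (between the pads) lies 19 mm behind it (robot.hold_point_z is the distance from the TCP to the grasp point, in mm); z points along the fingers, y is the direction in which the jaws open and shut (so a half turn about z gives the same grasp; the last joint's range is limited). The gripper opens to 85 mm and grips with 20 to 120 N. Pads are 22 mm wide; open, the fingers measure 114 mm over their backs; the gripper's body (76 mm by 85 mm) begins 54 mm behind the grasp point. The pads swing forward as they close: fully open they stand 13 mm farther back than shut.
Start: joints at [1.501, 0.359, 0.012, 0, -1.224, -0.288], TCP at [236.402, 632.226, 203.702] pointing down, gripper open.
Joint ranges: [-3.07, 3.07], [-1.43, 2.12], [-1.02, 1.25], [-3.03, 1.67], [-3.05, -0], [-3.03, 3.03]. Speed limits (rad/s): [2.39, 2.39, 3.01, 3.14, 3.14, 3.14].

INTERFACE

Orientations are given as a unit quaternion [w, x, y, z].
In Python, from cell import robot, read_camera, get_calibration, close_job gives the robot as it stands.
- The arm moves only by the tool step_arm, never from a script. Its argument "commands" is text: rows parted by semicolons, each of 4 numbers parted by spaces: the shift along the tool's x, y, z in m, then the turn about the tool's z in rad. A call has 1 to 8 rows; each row is the pose to reach, as a shift and turn from the pose measured when the call began, along the tool's axes at that moment; what a row does not reach only later rows make up. A row lasts 1/12 s, in which the tool goes at most 41.7 mm and 7.16 degrees, less where a joint would pass 70% of its speed; a pose out of reach is approached as far as the arm can. A call with a gripper value outside its range is refused whole. "jaw" is the finger opening in m, from 0 to 0.0854, set as the call begins (left out, the last holds). The fingers move at their own pace and stop on an object; "squeeze" is the grip in N (left out, the last holds). Time passes only in rows, so rows that repeat a pose let the fingers close. It gives the time, the measured TCP pose, the force and the opening at its end, in the units of the state.
- robot.get_state(): the state, without advancing time (a new reading comes with each control period).
- read_camera(name): name is "side" or "top" or "wrist"; returns the picture (420x560x3 uint8, red, green, blue); there is no depth.
- get_calibration(name): a dict with "camera_matrix" (3x3 intrinsics, pixels), "k1" (the pictures are not rectified: a ray, as slopes to the right and down, at radius r is drawn at 1 + k1 r^2 times it, then the intrinsics apply), "R" (3x3) and "t" (3): a world point X has camera coordinates R X + t. Camera axes: x right, y down, z forward; pixel columns grow to the right and rows downward; lengths in mm; the calibration is good to about 2 mm. A picture is of the moment at which its call begins: read the wrist's pose just before it. get_calibration takes no time and is no camera call; for the wrist camera it gives the pose at the moment of the call.
- close_job(): hands the job in, once; it reports no verdict.
The state is a dict: "clock": time; "joint_positions": joint angles; "qd": joint speeds; "effort": joint torques, N m; "ee_pos": TCP position; "ee_rot": TCP orientation; "ft_force": force on the tool from outside, world axes, zero at the start; "torque": the same for the moment, N m; "width": finger opening in mm.
Only numpy, scipy, OpenCV 4.12 (cv2) and the standard library are available. Lean on these libraries where they do the work, as an engineer would, in place of code of your own. Each camera call takes 0.05 s, during which the arm holds its last target. There are 200 camera calls.

TASK

Build the plate stack on the aluminium docking base, one piece at a time from the bottom up: first the two-trough reservoir, on it the six-well plate, then the 24-well plate, and the plain lid on top. Each piece goes with its cut corners over the cut corners of what is below, its skirt fully down over the raised deck and level. Do not turn any piece onto its side, and leave the wash bottle, the beaker and the basket where they are.

Things in the scene. Friction and masses are not known exactly. Their poses are not given: they have to be found in the camera images.
- dock_seat (a point): Docking base, fixed: dark steel foot plate 120 x 90 x 6 mm under an aluminium block 86 (x) by 58 (y), both +x corners cut 14 mm at 45 deg. Shoulder 20 above the bench, raised deck to 25. All decks here: 76 by 48, same cut corners, 2 mm play all round inside a skirt, rim sloped. Point: block's centre at shoulder height; x to the cut-corner end, z up
- reservoir_mid (a point): Two-trough reservoir, white, the tallest, with two long grey troughs side by side in the top; 86 (x) by 58 (y) mm, upright sides, both +x corners cut 14 mm at 45 deg. Shoulder 30 above the foot, raised deck to 35. Skirt below: 3 mm walls, recess 6 deep; its foot comes to rest on the shoulder of the piece below. Point: centre, 15 above the foot; x to the cut-corner end, z up. 90 g
- sixwell_mid (a point): Six-well plate, white, with six large round wells (3 by 2) in the top; 86 (x) by 58 (y) mm, upright sides, both +x corners cut 14 mm at 45 deg. Shoulder 20 above the foot, raised deck to 25. Skirt below: 3 mm walls, recess 6 deep; its foot comes to rest on the shoulder of the piece below. Point: centre, 10 above the foot; x to the cut-corner end, z up. 60 g
- manywell_mid (a point): 24-well plate, white, with 24 small round wells (6 by 4) in the top; 86 (x) by 58 (y) mm, upright sides, both +x corners cut 14 mm at 45 deg. Shoulder 16 above the foot, raised deck to 21. Skirt below: 3 mm walls, recess 6 deep; its foot comes to rest on the shoulder of the piece below. Point: centre, 8 above the foot; x to the cut-corner end, z up. 50 g
- lid_mid (a point): Plain lid, white, the one with nothing in its top; 86 (x) by 58 (y) mm, upright sides, both +x corners cut 14 mm at 45 deg. Flat top 15 above the foot, no deck. Skirt below: 3 mm walls, recess 6 deep; its foot comes to rest on the shoulder of the piece below. Point: centre, 7.5 above the foot; x to the cut-corner end, z up. 35 g
- washbottle: Bystander: white bottle with a blue cap, 64 across, 170 tall, standing loose; origin at the centre of its underside. (mm)
- beaker: Bystander: clear glass beaker, 72 across, 90 tall, standing loose; origin at the centre of its underside. (mm)
- basket: Bystander: green slatted plastic basket, 120 (x) by 170 (y) by 60 tall, open top, loose; origin at the centre of its underside. (mm)
Not all that is in view belongs to the job. What is shaped like the part that bears manywell_mid but pink is not meant. What is shaped like the part that bears lid_mid but green or yellow is not meant.

How it is judged (in metres and radians):
On the way, in this order (a step that is already met when the one before it is completed fails the run):
1. the two-trough reservoir is seated on the docking base (x of reservoir_mid in the frame of dock_seat between -0.005 and 0.005 m and y of reservoir_mid in the frame of dock_seat between -0.005 and 0.005 m and z of reservoir_mid in the frame of dock_seat between 0.0132 and 0.0168 m and angle between the x axis of reservoir_mid and the x axis of dock_seat, either way round below 0.12 rad and angle between reservoir_mid's own z axis and vertical below 0.045 rad), for 0.2 s.
2. the six-well plate is seated on the two-trough reservoir (all of step 1 and x of sixwell_mid in the frame of reservoir_mid between -0.005 and 0.005 m and y of sixwell_mid in the frame of reservoir_mid between -0.005 and 0.005 m and z of sixwell_mid in the frame of reservoir_mid between 0.0232 and 0.0268 m and angle between the x axis of sixwell_mid and the x axis of reservoir_mid, either way round below 0.12 rad and angle between sixwell_mid's own z axis and vertical below 0.045 rad), for 0.2 s.
3. the 24-well plate is seated on the six-well plate (all of step 2 and x of manywell_mid in the frame of sixwell_mid between -0.005 and 0.005 m and y of manywell_mid in the frame of sixwell_mid between -0.005 and 0.005 m and z of manywell_mid in the frame of sixwell_mid between 0.0162 and 0.0198 m and angle between the x axis of manywell_mid and the x axis of sixwell_mid, either way round below 0.12 rad and angle between manywell_mid's own z axis and vertical below 0.045 rad), for 0.2 s.
4. the plain lid is seated on the 24-well plate (all of step 3 and x of lid_mid in the frame of manywell_mid between -0.005 and 0.005 m and y of lid_mid in the frame of manywell_mid between -0.005 and 0.005 m and z of lid_mid in the frame of manywell_mid between 0.0137 and 0.0173 m and angle between the x axis of lid_mid and the x axis of manywell_mid, either way round below 0.12 rad and angle between lid_mid's own z axis and vertical below 0.045 rad), for 0.2 s.
At the end, for the whole second after the job is handed in: Reservoir on the docking base, six-well plate on it, 24-well plate on that, lid on top; each centred on the piece below within 5 mm in x and in y, its foot within 1.8 mm of that piece's shoulder, long axes within 0.12 rad, level within 0.045 rad; all released and at rest (all of step 4 and contact force between the fingers and reservoir below 0.1 N and contact force between the fingers and sixwell below 0.1 N and contact force between the fingers and manywell below 0.1 N and contact force between the fingers and lid below 0.1 N and linear speed of each of reservoir, sixwell, manywell, lid below 0.02 m/s); the robot touches nothing.
It fails at once if the washbottle is shoved more than 25 mm (distance of washbottle from where it was at the start of the episode above 0.025 m).
It fails at once if the beaker is shoved more than 25 mm (distance of beaker from where it was at the start of the episode above 0.025 m).
It fails at once if the basket is shoved more than 25 mm (distance of basket from where it was at the start of the episode above 0.025 m).
It fails at once if a plate, the reservoir or the lid is turned onto its side (angle between any of reservoir_mid, sixwell_mid, manywell_mid, lid_mid's own z axis and vertical above 0.8 rad).
It also fails if it takes over 106 s, if anything falls off the work surface, if the arm or the gripper's body presses on something with over 40 N, if the wrist force passes 120 N, or if a joint passes its speed limit or range.

## Working session

There is one attempt and no reset: what is moved stays moved. The work goes in short steps, Python scripts to look and compute and a tool call to move; the robot and the scene stay as the last step left them, time stands still between calls to the robot, and variables do not carry over. Pictures are saved under pics/ and viewed, about 12 in all and at most 16, crops included, and the job is handed in when it is done.

Besides the shell and the picture viewer there is one more tool, called as name(argument=value, ...) on one line, values as JSON. step_arm: Moves the arm, as the interface text tells. Its arguments: {"type":"object","properties":{"commands":{"type":"string"},"jaw":{"type":"number"},"squeeze":{"type":"number"}},"required":["commands"]}

```bash
mkdir -p pics; ls; python3 - <<'E'
from cell import *
import cv2
s=robot.get_state(); print(s)
for n in ("top","side"):
    c=get_calibration(n); print(n,c)
    cv2.imwrite(f"pics/{n}0.png",cv2.resize(read_camera(n)[:,:,::-1],(800,600),interpolation=cv2.INTER_CUBIC))
E
```

```text
pics
{'clock': 0.0, 'joint_positions': array([ 1.50111511e+00,  3.59373491e-01,  1.10321052e-02, -3.26951065e-04,
       -1.22411709e+00, -2.88072960e-01]), 'qd': array([-1.77678356e-03,  1.41305250e-04, -2.06526504e-03,  5.65123369e-04,
       -2.06084213e-04, -5.89763891e-05]), 'effort': array([ 3.06609822e-03, -5.83321059e+01,  2.93416983e+01,  6.93668917e+00,
       -5.92956480e-03, -1.75252001e-05]), 'ee_pos': array([236.23403635, 631.72918854, 202.7649331 ]), 'ee_rot': array([ 8.42874427e-04,  9.84033849e-01, -1.77979410e-01, -6.22184966e-05]), 'ft_force': array([-0.05600813,  0.21735817,  0.39080775]), 'torque': array([-0.01350726, -0.05838509,  0.00148205]), 'width': 85.65358552212754}
top {'camera_matrix': array([[489.09609324,   0.        , 283.61256788],
       [  0.        , 489.09609324, 213.51289175],
       [  0.        ,   0.        ,   1.        ]]), 'k1': -0.10554548976319303, 'R': array([[ 2.13357937e-03, -9.99874352e-01, -1.57075632e-02],
       [-9.96788002e-01, -8.68962215e-04, -8.00807398e-02],
       [ 8.00570285e-02,  1.58279692e-02, -9.96664611e-01]]), 't': array([   7.13507671,  608.15190681, 1317.0619753 ])}
side {'camera_matrix': array([[471.07527282,   0.        , 278.73814432],
       [  0.        , 471.07527282, 207.79527634],
       [  0.        ,   0.        ,   1.        ]]), 'k1': -0.12302911264959429, 'R': array([[ 0.88305386, -0.46914549, -0.01088094],
       [-0.30053126, -0.5475658 , -0.78093064],
       [ 0.36041205,  0.69287388, -0.62452297]]), 't': array([-536.33716988,  202.51932804, 1133.45682277])}
```

View pics/top0.png

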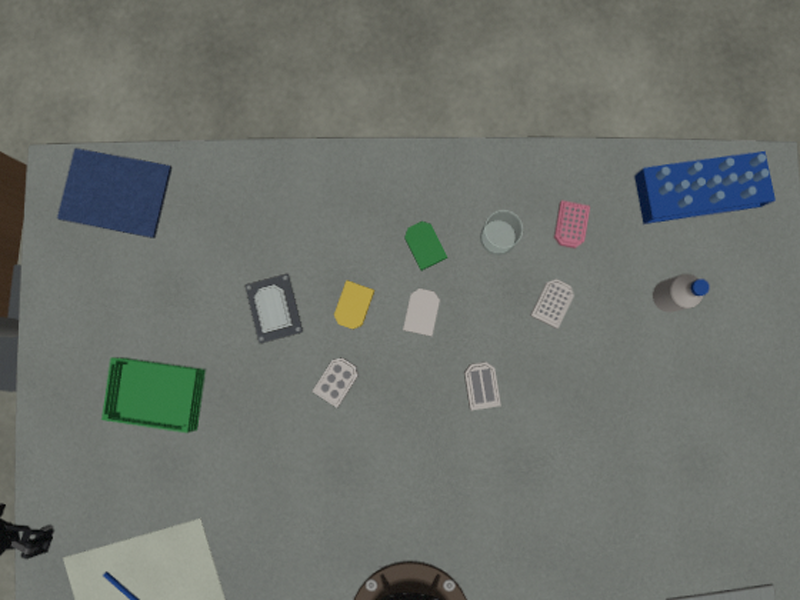

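View pics/side0.png

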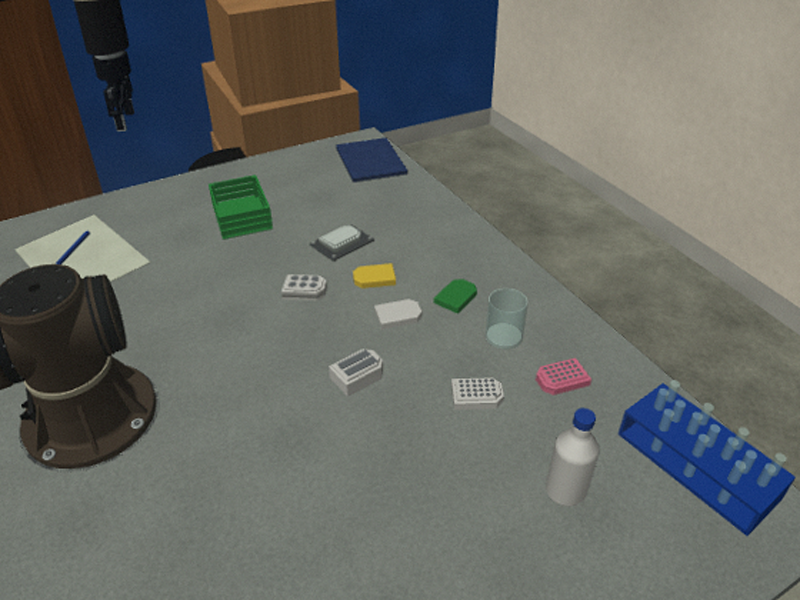

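Candidates in the top view:
- Reservoir: (482,387).
- Six-well plate: (336,382).
- 24-well plate: white one at (553,303). The pink one at (572,224) is not meant.
- Lid: white one at (422,312). Yellow (353,305) and green (425,245) are not meant.
- Dock: (272,308), with its cut corners pointing up in the image (+x).

I'll fit prism silhouettes to get the poses.

```bash
cat > h.py <<'E'
import numpy as np, cv2
from scipy.optimize import least_squares
from scipy.spatial.transform import Rotation as Ro
from cell import *
H=dict(dock=(6,20,25),res=(0,30,35),six=(0,20,25),many=(0,16,21),lid=(0,15,15))
def outl(lx,ly,c): return np.array([[-lx,-ly],[lx-c,-ly],[lx,-ly+c],[lx,ly-c],[lx-c,ly],[-lx,ly]],float)
def pts(name,z0=0):
    a,b,d=H[name]; o=outl(43,29,14); k=outl(38,24,14) if d>b else o
    return np.vstack([np.c_[p,np.full(6,z+z0)] for p,z in((o,a),(o,b),(k,d))])
def proj(P,c):
    p,_=cv2.projectPoints(np.ascontiguousarray(P,float),cv2.Rodrigues(c['R'])[0],np.array(c['t'],float),c['camera_matrix'],np.array([c['k1'],0,0,0.]))
    return p[:,0]
def place(name,q,z0=0):
    P=pts(name,z0); R=np.array([[np.cos(q[2]),-np.sin(q[2])],[np.sin(q[2]),np.cos(q[2])]])
    P[:,:2]=P[:,:2]@R.T+q[:2]; return P
def ray(uv,c,z):
    x=cv2.undistortPoints(np.array([[uv]],float),c['camera_matrix'],np.array([c['k1'],0,0,0.]))[0,0]
    d=c['R'].T@np.r_[x,1]; o=-c['R'].T@c['t']; return o+d*(z-o[2])/d[2]
def fit(img,c,name,q0,z0=0,S=4,thr=None,pad=12):
    """fit x,y,yaw of a prism silhouette to the bright blob near q0"""
    pp=proj(place(name,q0,z0),c); lo=np.maximum(np.floor(pp.min(0)-pad),0).astype(int); hi=np.minimum(np.ceil(pp.max(0)+pad),[560,420]).astype(int)
    g=img[lo[1]:hi[1],lo[0]:hi[0]].min(2); g=cv2.resize(g,None,fx=S,fy=S,interpolation=cv2.INTER_CUBIC)
    t,m=cv2.threshold(g,thr or 0,255,cv2.THRESH_BINARY|(0 if thr else cv2.THRESH_OTSU))
    cs,_=cv2.findContours(m,cv2.RETR_EXTERNAL,cv2.CHAIN_APPROX_NONE)
    k=cv2.convexHull(max(cs,key=cv2.contourArea)) 
    mm=np.zeros_like(m); cv2.fillPoly(mm,[k],255); k=max(cv2.findContours(mm,cv2.RETR_EXTERNAL,cv2.CHAIN_APPROX_NONE)[0],key=len)[:,0]
    k=(k+.5)/S-.5+lo
    k=k[(k[:,0]>1)&(k[:,0]<558)&(k[:,1]>1)&(k[:,1]<418)]
    def f(q):
        h=cv2.convexHull(proj(place(name,[q[0],q[1],q[2]/50],z0),c).astype(np.float32))
        return [cv2.pointPolygonTest(h,(float(a),float(b)),True) for a,b in k]
    r=least_squares(f,[q0[0],q0[1],q0[2]*50],loss='soft_l1',f_scale=.5,diff_step=1e-4,x_scale=[1,1,1])
    q=r.x*[1,1,1/50]; return q,np.sqrt(np.mean(np.square(f(r.x)))),t
def draw(img,c,name,q,z0=0):
    P=proj(place(name,q,z0),c)
    for i in range(0,18,6): cv2.polylines(img,[np.round(P[i:i+6]*16).astype(int)],True,(0,0,255),1,cv2.LINE_AA,4)
def delta(xyz,yaw,s=None):
    """shift/turn in tool axes to TCP xyz with tool x along world yaw (mod pi)"""
    s=s or robot.get_state(); R=Ro.from_quat(np.roll(s['ee_rot'],-1)).as_matrix()
    d=R.T@(np.array(xyz)-s['ee_pos'])/1000; a=np.arctan2(R[1,0],R[0,0])
    t=-(yaw-a); t=(t+np.pi/2)%np.pi-np.pi/2
    return np.round(d,4),round(t,3)
E
cat > a.py <<'E'
from h import *
c=get_calibration('top'); im=read_camera('top'); v=im[:,:,::-1].copy()
for n,uv,y in(('dock',(272,308),.21),('res',(482,387),.1),('six',(336,382),-.5),('many',(553,303),-.45),('lid',(422,312),-.13)):
    p=ray((uv[0]*.7,uv[1]*.7),c,H[n][1]); q=[p[0],p[1],y]
    try:
        q,e,t=fit(im,c,n,q,thr=150 if n=='dock' else None); print(n,np.round(q,3),round(e,2),t)
    except Exception as ex: print(n,q,ex)
    draw(v,c,n,q)
cv2.imwrite('pics/top1.png',cv2.resize(v[160:300,150:430],(800,400),interpolation=cv2.INTER_CUBIC))
s=robot.get_state(); cw=get_calibration('wrist'); R=Ro.from_quat(np.roll(s['ee_rot'],-1)).as_matrix()
print(cw['camera_matrix'],cw['k1']); C=-cw['R'].T@cw['t']; print('cam in tool',R.T@(C-s['ee_pos']),'axes',(cw['R']@R).round(3)); print(R.round(3))
E
python3 a.py
```

```text
dock [6.04343e+02 2.68914e+02 2.88000e-01] 1.85 150.0
res [ 4.55068e+02 -1.38929e+02  1.52000e-01] 0.33 132.0
six [463.578 141.603  -0.565] 0.25 135.0
many [ 6.16501e+02 -2.80715e+02 -4.58000e-01] 0.37 132.0
lid [ 5.97807e+02 -2.34170e+01 -2.14000e-01] 0.17 137.0
[[339.94158052   0.         274.08967453]
 [  0.         339.94158052 210.0783694 ]
 [  0.           0.           1.        ]] -0.02095133599661694
cam in tool [  73.49169129   -0.62208425 -169.51986833] axes [[ 0.001  1.     0.   ]
 [-0.958  0.001 -0.287]
 [-0.287  0.     0.958]]
[[ 0.937 -0.35  -0.   ]
 [-0.35  -0.937 -0.001]
 [ 0.     0.001 -1.   ]]
```

View pics/top1.png

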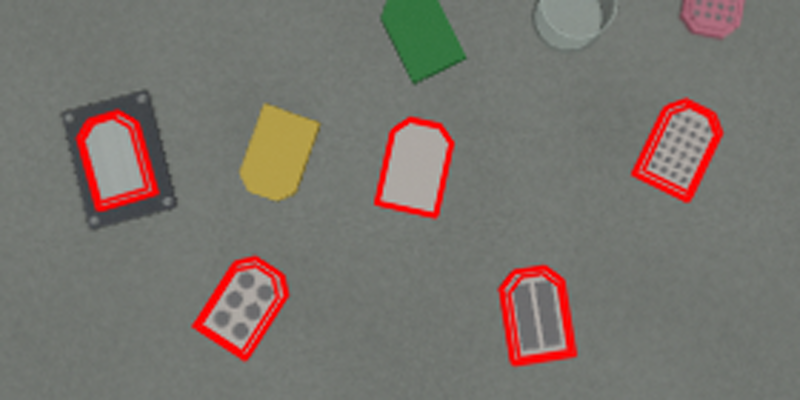

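```bash
python3 -c "
from h import *
print(delta([604,269,130],.24))"
```

```text
(array([0.4715, 0.211 , 0.0733]), np.float64(-0.598))
```

step_arm(commands="0.038 0.017 0.006 -0.08;0.075 0.033 0.012 -0.16;0.112 0.050 0.017 -0.24;0.15 0.067 0.023 -0.32;0.188 0.084 0.029 -0.4;0.225 0.101 0.035 -0.48;0.262 0.117 0.041 -0.56;0.3 0.134 0.047 -0.598", jaw=0.085, squeeze=40)

```text
clock: 0.82
ee_pos: [471.0, 399.9, 156.0]
ee_rot: [0.001, 0.993, 0.122, -0.0]
ft_force: [1.0, 0.9, 0.4]
width: 84.9
```

```bash
python3 -c "
from h import *
print(delta([604,269,130],.24))"
```

```text
(array([0.0973, 0.1592, 0.0261]), np.float64(0.005))
```

step_arm(commands="0.0195 0.032 0.005 0;0.039 0.064 0.010 0;0.0585 0.096 0.015 0;0.078 0.128 0.02 0;0.0973 0.159 0.026 0.005;0.0973 0.159 0.026 0.005;0.0973 0.159 0.026 0.005;0.0973 0.159 0.026 0.005")

```text
clock: 1.48
ee_pos: [603.9, 268.8, 129.6]
ee_rot: [0.001, 0.993, 0.119, -0.001]
ft_force: [-0.1, -0.2, -0.3]
width: 84.8
```

```bash
cat > w.py <<'E'
import sys
from h import *
# usage: w.py name x y yaw z0 outfile thr
n=sys.argv[1]; q0=[float(a) for a in sys.argv[2:5]]; z0=float(sys.argv[5]); out=sys.argv[6]; thr=float(sys.argv[7]) if len(sys.argv)>7 else None
s=robot.get_state(); c=get_calibration('wrist'); im=read_camera('wrist')
q,e,t=fit(im,c,n,q0,z0,thr=thr,pad=20,S=2); print(s['ee_pos'].round(1),n,q.round(4),'rms',round(e,2),t)
v=im[:,:,::-1].copy(); cv2.imwrite('pics/raw_'+out,v); draw(v,c,n,q,z0); cv2.imwrite('pics/'+out,v)
E
python3 w.py dock 604 269 .24 0 dock.png 150
```

```text
[603.9 268.8 129.6] dock [6.045269e+02 2.679809e+02 2.582000e-01] rms 0.93 150.0
```

View pics/dock.png

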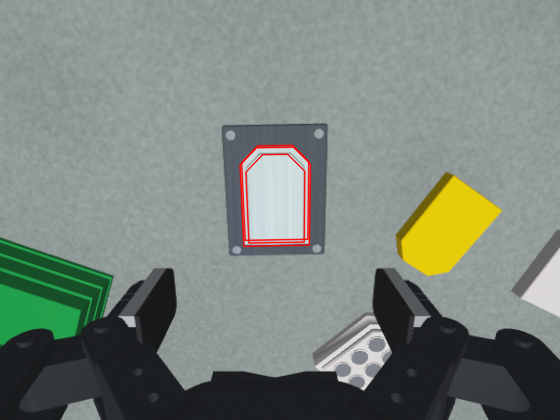

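```bash
python3 - <<'E'
import cv2,numpy as np
a=cv2.imread('pics/raw_dock.png')[120:262,215:335];b=cv2.imread('pics/dock.png')[120:262,215:335]
cv2.imwrite('pics/dz.png',cv2.resize(np.hstack([a,b]),None,fx=3.3,fy=3.3,interpolation=cv2.INTER_CUBIC))
g=cv2.imread('pics/raw_dock.png').min(2)
print(g[200,225:330]);print(g[130:255,275])
E
```

```text
[131  92  86  87  89  89  90  89  86  84  86  88  90  90  88  88  95 157
 205 203 200 199 187 179 199 197 202 203 205 207 208 204 202 203 203 204
 203 201 203 207 209 210 209 208 212 212 212 211 208 206 207 207 206 208
 209 210 208 207 206 206 204 202 204 209 215 215 211 207 207 209 209 206
 203 205 208 207 204 199 176 172 201 201 201 199 163  83  87  85  85  86
  84  83  84  85  85  86  86  84  83  79  97 132 147 146 145]
[ 86  86  86  85  86  85  86  86  85  85  86  85  86  85  89  97 121 176
 211 205 206 206 182 137 164 194 205 206 206 206 205 206 206 206 206 206
 206 206 206 206 206 206 206 207 207 207 207 206 207 207 207 208 207 207
 208 207 207 208 208 208 207 207 207 207 207 206 207 207 207 207 207 207
 207 207 207 207 207 207 207 207 207 207 207 207 206 206 207 206 206 206
 206 206 205 206 205 205 206 206 206 205 205 205 205 206 206 206 207 206
 206 211 210 198 197 198 163  85  85  85  85  85  85  84  86  85 100]
```

View pics/dz.png

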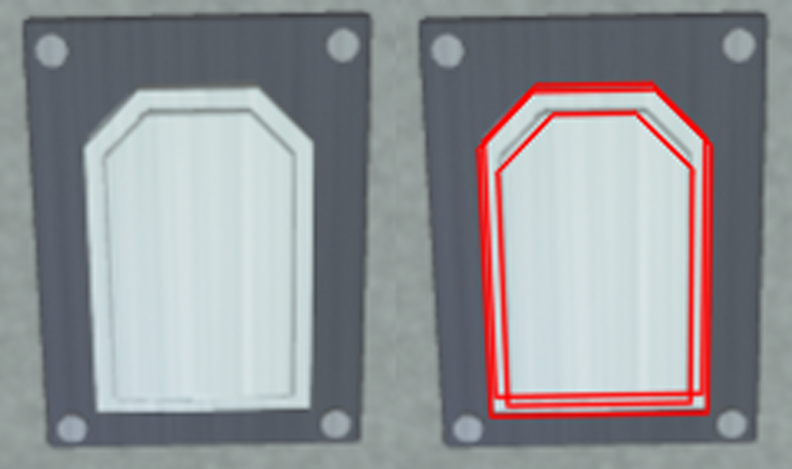

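```bash
sed -i "s/dock=(6,20,25)/dock=(20,20,25)/; s/outl(38,24,14)/outl(38,24,11.1)/" h.py
python3 - <<'E'
from h import *
c=get_calibration('wrist'); im=cv2.imread('pics/raw_dock.png'); 
for t in(None,130,150,170):
    q,e,tt=fit(im[:,:,::-1],c,'dock',[604,269,.24],pad=3,S=3,thr=t); print(q.round(4),e,tt)
draw(im,c,'dock',q); cv2.imwrite('pics/dz2.png',cv2.resize(im[120:262,215:335],None,fx=4,fy=4,interpolation=cv2.INTER_CUBIC))
print(delta([455,-139,130],.15))
E
```

```text
[6.049315e+02 2.688510e+02 2.592000e-01] 0.477555481125159 147.0
[6.049390e+02 2.689283e+02 2.613000e-01] 0.24816404556837876 130.0
[6.049064e+02 2.688536e+02 2.591000e-01] 0.5016138411607851 150.0
[6.047596e+02 2.687978e+02 2.599000e-01] 0.7773765662137149 170.0
(array([-0.2415,  0.3615,  0.0006]), np.float64(0.09))
```

View pics/dz2.png

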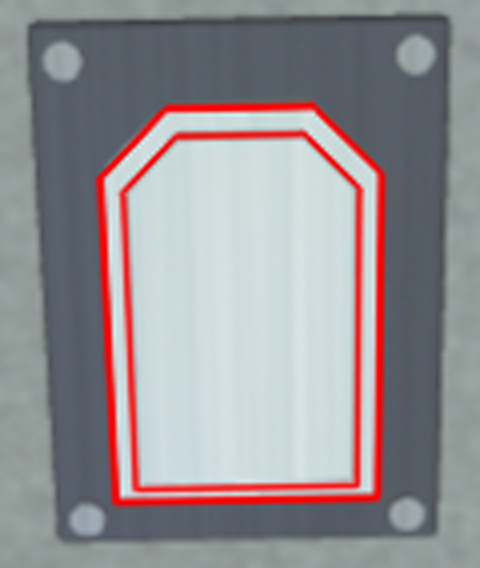

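The refined outline now matches the block and deck edges, which puts the dock at (604.9, 268.9) with yaw 0.260. Next is the reservoir.

step_arm(commands="-0.022 0.033 0 0;-0.044 0.066 0 0;-0.066 0.1 0 0;-0.088 0.132 0 0;-0.11 0.165 0 0.02;-0.132 0.198 0 0.04;-0.154 0.23 0 0.07;-0.176 0.263 0 0.09")

```text
clock: 2.2
ee_pos: [494.2, -27.9, 131.1]
ee_rot: [0.0, 0.997, 0.076, 0.0]
ft_force: [0.8, -0.6, -0.6]
width: 84.6
```

```bash
python3 -c "
from h import *
print(delta([455,-139,130],.15))"
```

```text
(array([-0.0555,  0.1039,  0.0012]), np.float64(0.001))
```

step_arm(commands="-0.018 0.034 0 0;-0.036 0.068 0 0;-0.0555 0.104 0.001 0;-0.0555 0.104 0.001 0;-0.0555 0.104 0.001 0;-0.0555 0.104 0.001 0")

```text
clock: 2.7
ee_pos: [455.4, -138.4, 130.7]
ee_rot: [0.0, 0.997, 0.076, 0.001]
ft_force: [1.4, 0.2, -0.4]
width: 85.2
```

```bash
python3 w.py res 455 -139 .15 0 res.png; python3 -c "
import cv2
cv2.imwrite('pics/resz.png',cv2.resize(cv2.imread('pics/res.png')[100:290,180:380],None,fx=3,fy=3))"
```

```text
[ 455.4 -138.4  130.7] res [ 4.549571e+02 -1.364935e+02  1.545000e-01] rms 1.6 178.0
```

View pics/resz.png

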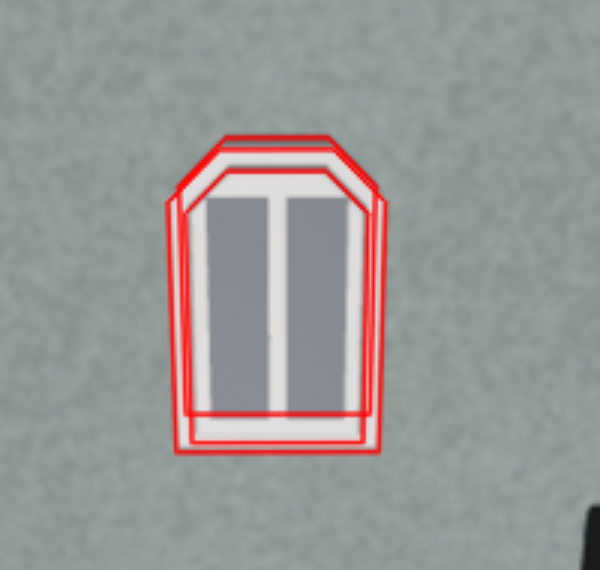

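```bash
python3 - <<'E'
from h import *
c=get_calibration('wrist'); im=cv2.imread('pics/raw_res.png'); g=im.min(2)
print(g[190,230:312]);print(g[140:255,273])
for h in ((0,30,35),(30,30,35)):
  H['res']=h
  for t in(None,165,185,195):
    q,e,tt=fit(im[:,:,::-1],c,'res',[455,-138,.15],pad=8,S=3,thr=t); print(h,q.round(4),e,tt)
E
```

```text
[139 140 141 142 144 146 156 189 215 220 220 221 204 170 198 221 221 221
 209 166 135 134 135 135 135 134 134 134 134 134 134 134 135 135 134 134
 134 134 134 181 220 220 220 220 215 180 135 134 134 133 134 134 133 133
 133 134 133 133 134 134 133 134 133 133 134 168 212 219 219 215 182 152
 195 219 219 219 209 173 146 142 142 142]
[150 150 150 146 133 106 105 111 136 187 220 219 219 219 198 135 126 175
 219 219 219 219 219 219 219 219 219 220 219 219 219 219 219 219 219 219
 219 219 219 219 220 220 220 220 220 220 220 220 220 220 220 220 220 220
 220 220 220 220 221 221 221 221 221 221 221 220 220 221 221 221 221 221
 221 221 221 221 221 221 221 221 221 221 221 221 221 221 221 221 221 221
 221 221 221 221 221 221 221 221 221 221 221 222 222 222 216 214 221 221
 208 162 145 146 148 149 147]
(0, 30, 35) [ 4.552819e+02 -1.360471e+02  1.558000e-01] 1.5086856284791161 177.0
(0, 30, 35) [ 4.553738e+02 -1.360051e+02  1.552000e-01] 1.3176225187000994 165.0
(0, 30, 35) [ 4.551594e+02 -1.360936e+02  1.548000e-01] 1.6170246778953608 185.0
(0, 30, 35) [ 4.545949e+02 -1.361608e+02  1.566000e-01] 1.807946601479286 195.0
(30, 30, 35) [ 4.559398e+02 -1.359525e+02  1.549000e-01] 0.5524658884902642 177.0
(30, 30, 35) [ 4.560045e+02 -1.359130e+02  1.547000e-01] 0.27179590765533923 165.0
(30, 30, 35) [ 4.559886e+02 -1.359655e+02  1.548000e-01] 0.7394070981046121 185.0
(30, 30, 35) [ 4.557841e+02 -1.359815e+02  1.548000e-01] 0.9887640298141424 195.0
```

The crop confirms the reservoir: two grey troughs, cut corners at the top. Only the bright top outline is reliable, so I'll fit on that: (456.0, -135.9, 0.155).

```bash
sed -i "s/res=(0,/res=(30,/;s/six=(0,/six=(20,/;s/many=(0,/many=(16,/;s/lid=(0,/lid=(15,/" h.py; python3 -c "
from h import *
print(delta([456,-136,1],.155))"
```

```text
(array([ 0.0004, -0.0021,  0.1296]), np.float64(-0.002))
```

step_arm(commands="0 -0.002 0.035 -0.002;0 -0.002 0.07 -0.002;0 -0.002 0.1 -0.002;0 -0.002 0.12 -0.002;0 -0.002 0.1296 -0.002;0 -0.002 0.1296 -0.002;0 -0.002 0.1296 -0.002", jaw=0.085)

```text
clock: 3.33
ee_pos: [456.0, -134.9, 0.8]
ee_rot: [0.0, 0.997, 0.079, 0.0]
ft_force: [-0.1, -0.3, -0.5]
width: 85.1
```

step_arm(commands="0 0 0 0;0 0 0 0;0 0 0 0;0 0 0 0;0 0 0 0;0 0 0 0;0 0 0 0;0 0 0 0", jaw=0.045, squeeze=40)

```text
clock: 4.0
ee_pos: [457.0, -134.6, 2.1]
ee_rot: [0.0, 0.997, 0.079, 0.002]
ft_force: [-1.9, 3.4, 8.1]
width: 45.7
```

```bash
python3 -c "
from h import *
im=read_camera('wrist'); cv2.imwrite('pics/g1.png',im[:,:,::-1]); s=robot.get_state(); print(s['width'],s['ft_force'])"
```

```text
45.450104822403375 [-2.39326132  4.50011249  8.17158745]
```

View pics/g1.png

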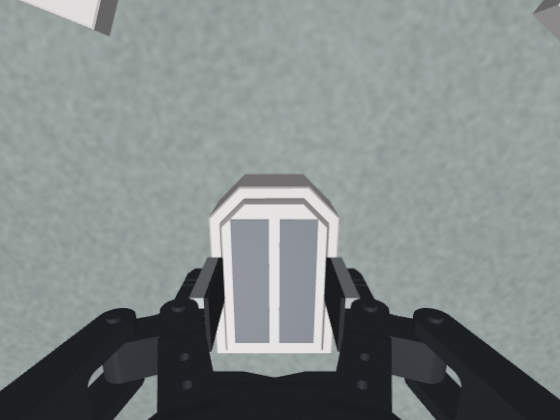

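```bash
python3 -c "
from h import *
im=read_camera('wrist')[240:360,180:370,::-1]; s=read_camera('side')[200:290,190:310,::-1]
a=cv2.resize(im,(790,500),interpolation=cv2.INTER_CUBIC)[:, :400]; b=cv2.resize(s,(400,300),interpolation=cv2.INTER_CUBIC)
b=cv2.copyMakeBorder(b,0,200,0,0,0)
cv2.imwrite('pics/g2.png',np.hstack([a,b]))"
```

```text
(no output)
```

View pics/g2.png

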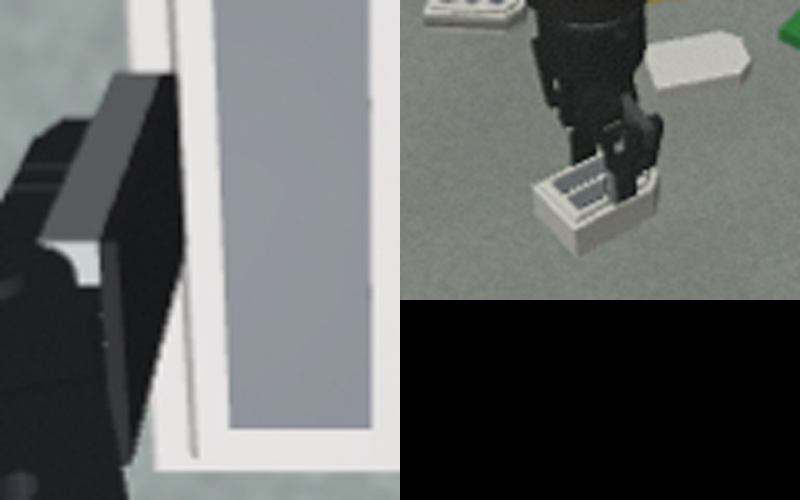

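```bash
python3 -c "
from cell import robot
print([a for a in dir(robot) if a[0]!='_'],robot.hold_point_z)"
```

```text
['Unreachable', 'get_state', 'hold_point_z'] 18.700000000000003
```

step_arm(commands="0 0 0 0;0 0 0 0;0 0 0 0;0 0 0 0;0 0 0 0;0 0 0 0", jaw=0.085)

```text
clock: 4.65
ee_pos: [456.9, -134.7, 2.0]
ee_rot: [0.0, 0.997, 0.079, 0.002]
ft_force: [-0.1, 0.0, 0.5]
width: 85.1
```

step_arm(commands="0 0 0.004 0;0 0 0.008 0;0 0 0.008 0;0 0 0.008 0")

```text
clock: 4.98
ee_pos: [456.5, -134.7, -6.5]
ee_rot: [0.0, 0.997, 0.079, 0.001]
ft_force: [0.4, -0.2, -0.6]
width: 85.2
```

step_arm(commands="0 0 0 0;0 0 0 0;0 0 0 0;0 0 0 0;0 0 0 0;0 0 0 0;0 0 0 0", jaw=0.052, squeeze=30)

```text
clock: 5.57
ee_pos: [456.5, -134.7, -6.2]
ee_rot: [0.0, 0.997, 0.079, 0.001]
ft_force: [-1.2, 0.6, 5.1]
width: 56.8
```

```bash
python3 -c "
from h import *
s=robot.get_state(); print(s['ee_pos'],s['width'],s['ft_force'],s['torque'])
im=read_camera('wrist')[140:370,150:400,::-1]; cv2.imwrite('pics/g3.png',cv2.resize(im,(652,600),interpolation=cv2.INTER_CUBIC))"
```

```text
[ 456.53107993 -134.71158292   -6.15504083] 56.829832071126404 [-1.20996671  0.5856084   5.05815652] [ 0.31099839  0.72604458 -0.03668523]
```

View pics/g3.png

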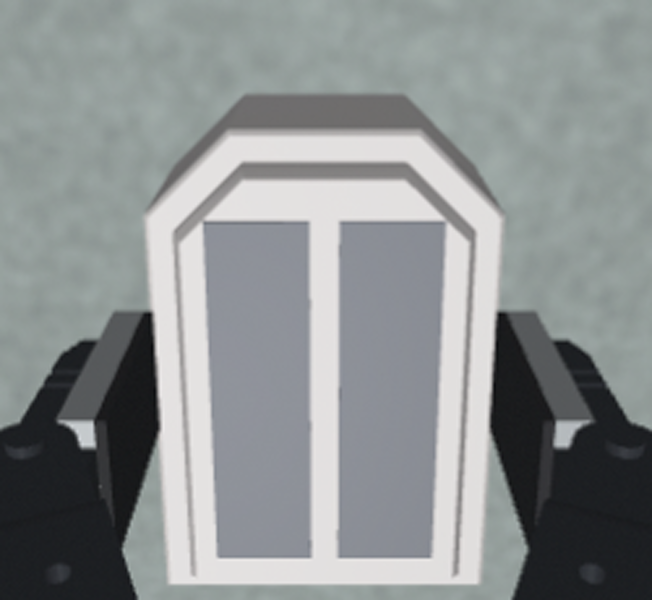

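step_arm(commands="0 0 0 0;0 0 0 0;0 0 0 0;0 0 0 0;0 0 0.003 0;0 0 0.003 0", jaw=0.085)

```text
clock: 6.12
ee_pos: [456.3, -134.7, -9.7]
ee_rot: [0.0, 0.997, 0.079, 0.001]
ft_force: [0.7, 0.2, -0.0]
width: 85.2
```

step_arm(commands="0 0 0.002 0;0 0 0.003 0;0 0 0.003 0")

```text
clock: 6.37
ee_pos: [456.0, -134.8, -13.0]
ee_rot: [0.0, 0.997, 0.079, 0.0]
ft_force: [-0.1, 0.1, 0.1]
width: 85.0
```

step_arm(commands="0 0 0.002 0;0 0 0.003 0;0 0 0.003 0")

```text
clock: 6.62
ee_pos: [455.8, -134.8, -16.3]
ee_rot: [0.0, 0.997, 0.079, 0.0]
ft_force: [0.1, 0.9, -0.2]
width: 85.1
```

step_arm(commands="0 0 0 0;0 0 0 0;0 0 0 0;0 0 0 0;0 0 0 0;0 0 0 0;0 0 0 0;0 0 0 0", jaw=0.05, squeeze=40)

```text
clock: 7.28
ee_pos: [455.8, -134.8, -16.0]
ee_rot: [0.0, 0.997, 0.079, 0.0]
ft_force: [0.4, 0.1, 4.7]
width: 56.8
```

```bash
python3 w.py res 456 -135.5 .155 0 g4.png 165; python3 -c "
from h import *
print(delta([604.9,268.9,100],.26))"
```

```text
[ 455.8 -134.8  -16. ] res [ 4.555862e+02 -1.343536e+02  1.594000e-01] rms 1.91 165.0
(array([ 0.2106, -0.3752, -0.1162]), np.float64(-0.103))
```

```bash
sed -i "s/def fit(img,c,name,q0,z0=0,S=4,thr=None,pad=12):/def fit(img,c,name,q0,z0=0,S=4,thr=None,pad=12,rmax=418):/; s/(k\[:,1\]<418)/(k[:,1]<rmax)/; s/np.minimum(np.ceil(pp.max(0)+pad),\[560,420\])/np.minimum(np.ceil(pp.max(0)+pad),[560,min(420,rmax+4)])/" h.py
python3 - <<'E'
from h import *
c=get_calibration('wrist'); im=cv2.imread('pics/raw_g4.png')
for rm in(240,250,255,262):
  for t in (165,185):
    q,e,tt=fit(im[:,:,::-1],c,'res',[455.8,-135,.155],thr=t,pad=10,rmax=rm); print(rm,q.round(4),e,t)
draw(im,c,'res',q); cv2.imwrite('pics/g4z.png',cv2.resize(im[130:370,150:400],(625,600),interpolation=cv2.INTER_CUBIC))
E
```

```text
240 [ 4.554235e+02 -1.342534e+02  1.553000e-01] 0.29545604816518994 165
240 [ 4.550348e+02 -1.345362e+02  1.636000e-01] 0.6036529784059952 185
250 [ 4.554242e+02 -1.342570e+02  1.553000e-01] 0.36977324418977675 165
250 [ 4.550342e+02 -1.345325e+02  1.633000e-01] 0.7784818169220253 185
255 [ 4.554248e+02 -1.342597e+02  1.552000e-01] 0.40192401217861895 165
255 [ 4.550343e+02 -1.345331e+02  1.634000e-01] 0.8393723605721165 185
262 [ 4.554254e+02 -1.342627e+02  1.552000e-01] 0.4657003370674041 165
262 [ 4.550339e+02 -1.345294e+02  1.632000e-01] 0.9144588120694531 185
```

View pics/g4z.png

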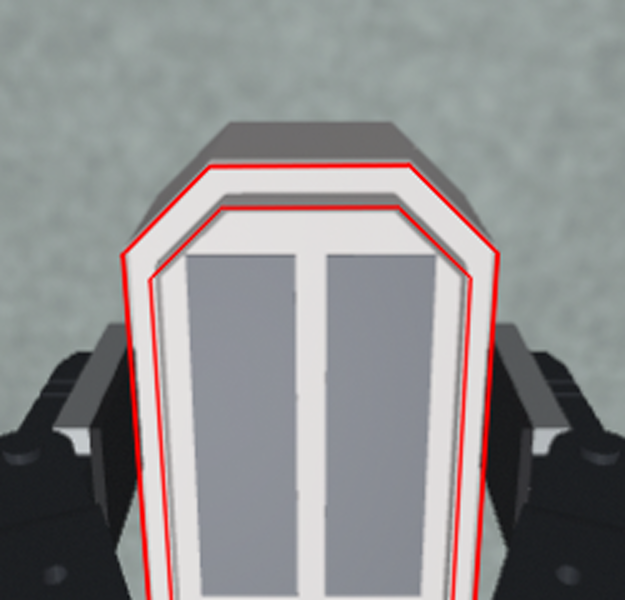

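The reservoir is held squarely and centred under the tool within about 0.5 mm. Now I'll lift it and carry it to the dock.

step_arm(commands="0 0 -0.02 0;0 0 -0.05 0;0.02 -0.03 -0.08 0;0.04 -0.065 -0.09 -0.01;0.058 -0.1 -0.09 -0.02;0.077 -0.135 -0.09 -0.04;0.095 -0.17 -0.09 -0.06;0.115 -0.205 -0.09 -0.08")

```text
clock: 8.0
ee_pos: [537.1, 87.8, 73.9]
ee_rot: [0.0, 0.993, 0.119, 0.0]
ft_force: [1.7, -0.7, -1.0]
width: 57.0
```

```bash
python3 -c "
from h import *
print(delta([605.2,268.6,75],.26),robot.get_state()['width'])"
```

```text
(array([ 0.1089, -0.1596, -0.0011]), np.float64(-0.022)) 57.03189667468957
```

step_arm(commands="0.02 -0.03 0 -0.01;0.042 -0.062 0 -0.02;0.064 -0.094 0 -0.022;0.086 -0.126 0 -0.022;0.102 -0.15 0 -0.022;0.1089 -0.1596 0 -0.022;0.1089 -0.1596 0 -0.022;0.1089 -0.1596 0 -0.022")

```text
clock: 8.67
ee_pos: [604.6, 268.7, 72.8]
ee_rot: [0.001, 0.992, 0.13, -0.0]
ft_force: [-0.4, -0.6, -1.9]
width: 56.8
```

```bash
python3 - <<'E'
from h import *
im=read_camera('wrist'); c=get_calibration('wrist'); s=robot.get_state()
for t in(150,165):
  q,e,_=fit(im,c,'res',[605.2,268.6,.26],z0=s['ee_pos'][2]+16,thr=t,pad=10,rmax=250); print(q.round(3),e)
print(s['ee_pos'],delta([605.2,268.6,6],.26))
E
```

```text
[6.08964e+02 2.64700e+02 3.07000e-01] 11.335391931718235
[6.04162e+02 2.68198e+02 2.65000e-01] 0.36884709605949084
[604.49798202 267.89611472  73.15084617] (array([ 0.0009, -0.0006,  0.0671]), np.float64(0.0))
```

step_arm(commands="0.001 -0.0003 0.02 0;0.001 -0.0003 0.04 0;0.001 -0.0003 0.055 0;0.001 -0.0003 0.06 0;0.001 -0.0003 0.062 0;0.001 -0.0003 0.062 0")

```text
clock: 9.22
ee_pos: [605.4, 267.6, 11.4]
ee_rot: [0.001, 0.992, 0.129, -0.0]
ft_force: [-0.5, -0.2, -1.1]
width: 56.9
```

```bash
python3 -c "
from h import *
print(delta([605.2,268.6,4],.26),robot.get_state()['ft_force'])"
```

```text
(array([ 0.0001, -0.001 ,  0.0074]), np.float64(-0.0)) [-0.51144018 -0.21045838 -1.10405677]
```

step_arm(commands="0 -0.0007 0.001 0;0 -0.0007 0.003 0;0 -0.0007 0.005 0;0 -0.0007 0.0065 0;0 -0.0007 0.0074 0;0 -0.0007 0.0074 0;0 -0.0007 0.0074 0")

```text
clock: 9.8
ee_pos: [605.2, 268.3, 4.1]
ee_rot: [0.001, 0.992, 0.129, -0.0]
ft_force: [-0.4, -0.2, -0.9]
width: 57.0
```

step_arm(commands="0 0 0.0005 0;0 0 0.001 0;0 0 0.001 0;0 0 0.001 0")

```text
clock: 10.13
ee_pos: [605.2, 268.3, 4.1]
ee_rot: [0.001, 0.992, 0.13, -0.0]
ft_force: [-3.8, -1.7, 6.0]
width: 57.2
```

step_arm(commands="0 0 0 0;0 0 0 0;0 0 0 0;0 0 0 0;0 0 0 0;0 0 0 0", jaw=0.085)

```text
clock: 10.63
ee_pos: [605.2, 268.3, 3.9]
ee_rot: [0.001, 0.992, 0.13, -0.0]
ft_force: [0.4, -0.7, -0.2]
width: 85.0
```

step_arm(commands="0 0 -0.02 0;0 0 -0.05 0;0 0 -0.085 0;0 0 -0.11 0;0 0 -0.126 0;0 0 -0.126 0;0 0 -0.126 0")

```text
clock: 11.22
ee_pos: [605.7, 268.9, 131.1]
ee_rot: [-0.0, 0.992, 0.13, 0.001]
ft_force: [-0.7, 0.2, -0.8]
width: 84.9
```

```bash
python3 - <<'E'
from h import *
im=read_camera('wrist'); c=get_calibration('wrist'); s=robot.get_state()
q,e,_=fit(im,c,'res',[605.2,268.6,.26],z0=20,thr=165,pad=8); print(q.round(3),e, s['ee_pos'],s['ft_force'])
v=im[:,:,::-1].copy(); draw(v,c,'res',q,20)
g=proj(place('dock',[604.9,268.9,.26])[:6],c); cv2.polylines(v,[g.astype(int)],True,(255,0,0))
cv2.imwrite('pics/p1.png',cv2.resize(v[90:290,170:390],(660,600),interpolation=cv2.INTER_CUBIC))
print(delta([463.6,141.6,130],-.56))
E
```

```text
[6.04379e+02 2.68153e+02 2.60000e-01] 0.5217180186124054 [604.98938419 268.46628434 129.70696537] [-1.03669349  0.54765533 -1.1732148 ]
(array([-1.692e-01,  8.630e-02, -1.000e-04]), np.float64(0.82))
```

The reservoir is seated: contact came at exactly the expected height, and it measures within 0.8 mm and 0 rad of the dock. Next is the six-well plate.

step_arm(commands="-0.025 0.013 0 0.11;-0.05 0.026 0 0.22;-0.075 0.039 0 0.33;-0.1 0.052 0 0.44;-0.125 0.064 0 0.55;-0.15 0.077 0 0.66;-0.169 0.086 0 0.77;-0.169 0.086 0 0.82")

```text
clock: 11.93
ee_pos: [459.8, 138.9, 128.6]
ee_rot: [0.002, 0.96, -0.28, -0.002]
ft_force: [-1.1, 0.5, -0.3]
width: 85.0
```

step_arm(commands="0 0 0 0;0 0 0 0;0 0 0 0")

```text
clock: 12.18
ee_pos: [459.7, 138.9, 128.0]
ee_rot: [0.002, 0.96, -0.279, -0.002]
ft_force: [-0.4, -0.0, 0.7]
width: 85.2
```

```bash
sed -i 's/pad=20,S=2/pad=10,S=4/' w.py; python3 w.py six 463.6 141.6 -.56 0 six.png 165; python3 w.py six 463.6 141.6 -.56 0 six.png 150
```

```text
[459.7 138.9 128. ] six [464.4692 141.2054  -0.5659] rms 0.28 165.0
[459.9 139.  128.1] six [464.521  141.1212  -0.567 ] rms 0.38 150.0
```

```bash
python3 -c "
from h import *
print(delta([464.6,141.1,-14],-.566))"
```

```text
(array([ 0.0031, -0.0048,  0.1421]), np.float64(-0.0))
```

step_arm(commands="0.002 -0.003 0.035 0;0.003 -0.0048 0.07 0;0.003 -0.0048 0.105 0;0.003 -0.0048 0.13 0;0.003 -0.0048 0.1421 0;0.003 -0.0048 0.1421 0;0.003 -0.0048 0.1421 0")

```text
clock: 12.87
ee_pos: [464.4, 141.0, -14.6]
ee_rot: [0.003, 0.96, -0.279, -0.002]
ft_force: [-0.0, -0.3, 1.5]
width: 84.8
```

```bash
python3 -c "
from h import *
print(delta([464.6,141.1,-21],-.566))"
```

```text
(array([ 0.0001, -0.0002,  0.0064]), np.float64(0.0))
```

step_arm(commands="0 0 0.002 0;0 0 0.004 0;0 0 0.004 0")

```text
clock: 13.12
ee_pos: [464.9, 141.5, -18.0]
ee_rot: [0.002, 0.96, -0.279, -0.002]
ft_force: [-0.4, -0.1, -0.6]
width: 85.1
```

step_arm(commands="0 0 0.0015 0;0 0 0.003 0;0 0 0.003 0")

```text
clock: 13.37
ee_pos: [465.0, 141.6, -20.8]
ee_rot: [0.002, 0.96, -0.279, -0.002]
ft_force: [0.1, 0.5, -1.0]
width: 84.8
```

step_arm(commands="0 0 0 0;0 0 0 0;0 0 0 0;0 0 0 0;0 0 0 0;0 0 0 0;0 0 0 0;0 0 0 0", jaw=0.05, squeeze=40)

```text
clock: 14.03
ee_pos: [465.0, 141.5, -20.4]
ee_rot: [0.002, 0.96, -0.279, -0.002]
ft_force: [-2.3, 0.3, 5.9]
width: 56.5
```

```bash
python3 - <<'E'
from h import *
im=read_camera('wrist'); c=get_calibration('wrist'); s=robot.get_state()
q,e,_=fit(im,c,'six',[464.6,141.2,-.566],z0=0,thr=165,pad=8,rmax=260); print(q.round(3),e, s['ee_pos'],s['ft_force'],s['width'])
v=im[:,:,::-1].copy(); draw(v,c,'six',q,0)
cv2.imwrite('pics/g5.png',v[110:380,130:420])
print(delta([605.2,268.6,75],.26))
E
```

```text
[464.847 142.473  -0.565] 0.8315230247769061 [465.01169603 141.56398264 -20.38656786] [-1.65596826 -0.26323195  5.69021067] 56.86740248936464
(array([ 0.0502, -0.1819, -0.0964]), np.float64(-0.825))
```

View pics/g5.png

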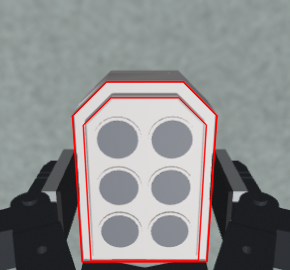

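step_arm(commands="0 0 -0.025 0;0 0 -0.06 0;0 -0.01 -0.096 -0.05;0.01 -0.04 -0.1 -0.16;0.018 -0.07 -0.1 -0.27;0.027 -0.1 -0.1 -0.38;0.036 -0.13 -0.1 -0.49;0.045 -0.16 -0.1 -0.6")

```text
clock: 14.75
ee_pos: [590.0, 253.7, 78.7]
ee_rot: [0.001, 1.0, 0.02, -0.002]
ft_force: [0.2, 0.2, -0.8]
width: 56.9
```

```bash
python3 -c "
from h import *
print(delta([605.2,268.6,75],.26),robot.get_state()['width'])"
```

```text
(array([ 0.0158, -0.0143,  0.0036]), np.float64(-0.22)) 56.85023908037997
```

step_arm(commands="0.006 -0.005 0.003 -0.1;0.012 -0.011 0.003 -0.2;0.0158 -0.0143 0.003 -0.22;0.0158 -0.0143 0.003 -0.22;0.0158 -0.0143 0.003 -0.22;0.0158 -0.0143 0.003 -0.22")

```text
clock: 15.25
ee_pos: [604.7, 268.2, 75.7]
ee_rot: [0.001, 0.992, 0.128, -0.003]
ft_force: [0.1, -1.1, 0.6]
width: 56.8
```

```bash
python3 - <<'E'
from h import *
im=read_camera('wrist'); c=get_calibration('wrist'); s=robot.get_state()
q,e,_=fit(im,c,'six',[605.2,268.6,.26],z0=s['ee_pos'][2]+20.5,thr=165,pad=8,rmax=260); print(q.round(3),e, s['ee_pos'],s['ft_force'])
print(delta([605.2,268.6,35.5],.26))
E
```

```text
[6.04679e+02 2.68564e+02 2.59000e-01] 0.8813111496910374 [604.78911673 268.23588707  75.89870883] [-0.74255631 -1.30263437 -0.9315162 ]
(array([ 0.0007, -0.0003,  0.0404]), np.float64(-0.002))
```

step_arm(commands="0 0 0.015 -0.001;0 0 0.03 -0.001;0 0 0.04 -0.001;0 0 0.0405 -0.001;0 0 0.0405 -0.001")

```text
clock: 15.72
ee_pos: [604.2, 267.7, 35.1]
ee_rot: [0.002, 0.992, 0.129, -0.003]
ft_force: [0.2, -0.4, -0.7]
width: 57.0
```

step_arm(commands="0 0 0.001 0;0 0 0.0025 0;0 0 0.004 0;0 0 0.005 0;0 0 0.005 0")

```text
clock: 16.13
ee_pos: [604.2, 267.7, 30.2]
ee_rot: [0.001, 0.992, 0.129, -0.003]
ft_force: [-0.1, 0.7, -0.7]
width: 56.5
```

step_arm(commands="0 0 0.0007 0;0 0 0.0015 0;0 0 0.0015 0;0 0 0.0015 0")

```text
clock: 16.47
ee_pos: [604.3, 267.7, 29.7]
ee_rot: [0.001, 0.992, 0.129, -0.003]
ft_force: [-2.7, -0.6, 5.2]
width: 56.9
```

Contact came at 29.7, against an expected 29.6 for a fully seated plate. I'll release and check.

step_arm(commands="0 0 0 0;0 0 0 0;0 0 0 0;0 0 0 0;0 0 0 0;0 0 0 0", jaw=0.085)

```text
clock: 16.97
ee_pos: [604.3, 267.7, 29.5]
ee_rot: [0.002, 0.992, 0.129, -0.003]
ft_force: [0.2, -0.0, -0.5]
width: 85.2
```

step_arm(commands="0 0 -0.02 0;0 0 -0.05 0;0 0 -0.085 0;0 0 -0.11 0;0 0 -0.12 0;0 0 -0.12 0;0 0 -0.12 0")

```text
clock: 17.55
ee_pos: [604.8, 268.2, 149.7]
ee_rot: [0.001, 0.992, 0.129, -0.002]
ft_force: [-0.0, -0.4, -0.8]
width: 84.8
```

```bash
python3 - <<'E'
from h import *
im=read_camera('wrist'); c=get_calibration('wrist'); s=robot.get_state()
q,e,_=fit(im,c,'six',[605.2,268.6,.26],z0=50,thr=165,pad=8); print(q.round(3),e, s['ee_pos'],s['ft_force'])
print(delta([616.5,-280.7,130],-.458))
E
```

```text
[6.04095e+02 2.67749e+02 2.60000e-01] 0.695262345649884 [604.25410819 267.84542784 148.57527004] [-0.44161439 -0.50462132 -0.97297441]
(array([-0.1283,  0.5334,  0.0207]), np.float64(0.717))
```

step_arm(commands="-0.009 0.038 0.003 0.08;-0.018 0.076 0.006 0.16;-0.027 0.114 0.009 0.24;-0.037 0.152 0.012 0.32;-0.046 0.19 0.015 0.4;-0.055 0.228 0.018 0.48;-0.064 0.267 0.02 0.56;-0.073 0.305 0.02 0.64")

```text
clock: 18.27
ee_pos: [609.9, -47.7, 127.5]
ee_rot: [0.003, 0.981, -0.191, -0.004]
ft_force: [1.0, -0.1, -1.0]
width: 84.7
```

```bash
python3 -c "
from h import *
print(delta([616.5,-280.7,130],-.458))"
```

```text
(array([ 0.0936,  0.2134, -0.0016]), np.float64(0.073))
```

step_arm(commands="0.016 0.036 0 0.073;0.032 0.072 0 0.073;0.048 0.108 0 0.073;0.064 0.145 0 0.073;0.08 0.182 0 0.073;0.0936 0.2134 0 0.073;0.0936 0.2134 0 0.073;0.0936 0.2134 0 0.073")

```text
clock: 18.93
ee_pos: [614.9, -282.6, 125.8]
ee_rot: [0.003, 0.973, -0.229, -0.006]
ft_force: [-0.6, 0.3, -0.1]
width: 85.3
```

```bash
python3 w.py many 616.5 -280.7 -.458 0 many.png 165; python3 -c "
from h import *
print(delta([617,-280,-15],-.458))"
```

```text
[ 614.9 -282.6  125.8] many [ 6.155590e+02 -2.784124e+02 -4.649000e-01] rms 0.28 165.0
(array([ 0.0025, -0.0032,  0.1412]), np.float64(-0.002))
```

```bash
python3 -c "
from h import *
print(delta([615.7,-278.4,-18],-.465))"
```

```text
(array([ 0.0006, -0.0041,  0.1442]), np.float64(0.005))
```

step_arm(commands="0 -0.003 0.035 0.005;0.0003 -0.0041 0.07 0.005;0.0006 -0.0041 0.105 0.005;0.0006 -0.0041 0.13 0.005;0.0006 -0.0041 0.1442 0.005;0.0006 -0.0041 0.1442 0.005;0.0006 -0.0041 0.1442 0.005")

```text
clock: 19.57
ee_pos: [615.1, -277.1, -19.0]
ee_rot: [0.003, 0.973, -0.23, -0.007]
ft_force: [0.6, -0.0, 1.5]
width: 85.0
```

step_arm(commands="0 0 0.0015 0;0 0 0.003 0;0 0 0.0045 0;0 0 0.0045 0")

```text
clock: 19.9
ee_pos: [615.4, -277.0, -22.7]
ee_rot: [0.003, 0.973, -0.23, -0.007]
ft_force: [-0.7, 0.7, 0.0]
width: 85.0
```

step_arm(commands="0 0 0 0;0 0 0 0;0 0 0 0;0 0 0 0;0 0 0 0;0 0 0 0;0 0 0 0;0 0 0 0", jaw=0.05, squeeze=40)

```text
clock: 20.57
ee_pos: [615.9, -277.2, -21.8]
ee_rot: [0.003, 0.973, -0.23, -0.006]
ft_force: [-1.4, 1.5, 5.3]
width: 56.5
```

```bash
python3 - <<'E'
from h import *
im=read_camera('wrist'); c=get_calibration('wrist'); s=robot.get_state()
q,e,_=fit(im,c,'many',[615.5,-277.5,-.465],z0=0,thr=165,pad=8,rmax=260); print(q.round(3),e, s['ee_pos'],s['ft_force'],s['width'])
E
```

```text
[ 6.08829e+02 -2.73495e+02 -5.07000e-01] 6.694591936028199 [ 615.87730146 -277.22847368  -21.76009066] [-1.20244415  1.51772189  5.37097563] 56.32302010313853
```

step_arm(commands="0 0 -0.025 0;0 0 -0.06 0;0 0 -0.1 0;0 0 -0.125 0;0 0 -0.135 0;0 0 -0.135 0")

```text
clock: 21.12
ee_pos: [619.5, -277.2, 116.9]
ee_rot: [0.003, 0.973, -0.23, -0.003]
ft_force: [0.4, -0.1, -0.2]
width: 56.6
```

```bash
python3 - <<'E'
from h import *
im=read_camera('wrist'); c=get_calibration('wrist'); s=robot.get_state()
print(s['width'],s['ee_pos'],s['ft_force'])
cv2.imwrite('pics/g6.png',im[110:380,130:420,::-1])
print(delta([604.6,268,105],.26))
E
```

```text
56.30030091576039 [ 618.23572458 -276.7420566   114.4761877 ] [-0.75351146 -0.02410205 -2.07783977]
(array([-0.2558, -0.4812,  0.0074]), np.float64(-0.724))
```

View pics/g6.png

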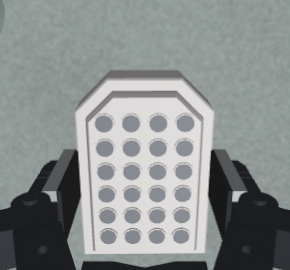

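step_arm(commands="-0.018 -0.033 0 -0.06;-0.035 -0.067 0 -0.12;-0.053 -0.1 0 -0.18;-0.07 -0.133 0 -0.24;-0.088 -0.166 0 -0.3;-0.106 -0.2 0 -0.36;-0.124 -0.233 0 -0.42;-0.142 -0.266 0 -0.48")

```text
clock: 21.83
ee_pos: [608.5, 26.2, 111.2]
ee_rot: [0.002, 1.0, 0.009, -0.007]
ft_force: [0.9, 0.4, -0.9]
width: 56.6
```

```bash
python3 -c "
from h import *
print(delta([604.6,268,105],.26),robot.get_state()['width'])"
```

```text
(array([ 0.0007, -0.2419,  0.0051]), np.float64(-0.241)) 56.64820758159886
```

step_arm(commands="0 -0.038 0 -0.05;0 -0.076 0 -0.1;0 -0.114 0 -0.15;0 -0.152 0 -0.2;0 -0.19 0 -0.241;0 -0.22 0.004 -0.241;0 -0.2419 0.005 -0.241;0 -0.2419 0.005 -0.241")

```text
clock: 22.5
ee_pos: [602.5, 271.4, 101.9]
ee_rot: [0.002, 0.991, 0.131, -0.009]
ft_force: [0.5, 0.2, -0.4]
width: 56.5
```

step_arm(commands="0 0 0 0;0 0 0 0;0 0 0 0")

```text
clock: 22.75
ee_pos: [601.9, 270.3, 100.7]
ee_rot: [0.003, 0.991, 0.131, -0.01]
ft_force: [0.4, -0.5, -0.1]
width: 56.6
```

```bash
cat > hold.py <<'E'
import sys
from h import *
n,off,tx,ty,tz=sys.argv[1],*map(float,sys.argv[2:6])
im=read_camera('wrist'); c=get_calibration('wrist'); s=robot.get_state()
for t in (165,180):
  for rm in (225,240,255):
    q,e,_=fit(im,c,n,[s['ee_pos'][0],s['ee_pos'][1],.26],z0=s['ee_pos'][2]+off,thr=t,pad=8,rmax=rm); print(t,rm,q.round(3),e)
print(s['ee_pos'],s['ft_force'],s['ee_rot'].round(4)); v=im[:,:,::-1].copy(); draw(v,c,n,q,s['ee_pos'][2]+off); cv2.imwrite('pics/hold_%s.png'%n,v[110:380,130:420])
print(delta([tx,ty,tz],.26))
E
python3 hold.py many 22 604.6 268 105
```

```text
165 225 [6.02983e+02 2.70968e+02 2.63000e-01] 0.24242588561637277
165 240 [5.95956e+02 2.67515e+02 2.44000e-01] 3.511543912523651
165 255 [5.95504e+02 2.68210e+02 2.15000e-01] 6.1340473169051615
180 225 [6.02700e+02 2.70924e+02 2.58000e-01] 0.3375464324245367
180 240 [5.95903e+02 2.67265e+02 2.49000e-01] 3.622920726738715
180 255 [5.95393e+02 2.68048e+02 2.16000e-01] 6.279069680565267
[602.22550641 270.19453726 101.2422319 ] [ 0.24454415 -1.27577211  0.19329923] [ 0.0024  0.9914  0.1306 -0.0093]
(array([ 0.0017,  0.0027, -0.0038]), np.float64(0.002))
```

```bash
python3 -c "
from h import *
print(delta([603.5,267.1,60],.26), delta([603.5,267.1,54],.26))
s=robot.get_state();print(Ro.from_quat(np.roll(s['ee_rot'],-1)).as_matrix().round(4))"
```

```text
(array([0.0012, 0.0032, 0.0412]), np.float64(0.002)) (array([0.0013, 0.0032, 0.0472]), np.float64(0.002))
[[ 0.9657  0.259  -0.0177]
 [ 0.2589 -0.9659 -0.0073]
 [-0.019   0.0024 -0.9998]]
```

step_arm(commands="0.0012 0.0032 0.01 0;0.0012 0.0032 0.025 0;0.0012 0.0032 0.036 0.002;0.0012 0.0032 0.0412 0.002;0.0012 0.0032 0.0412 0.002;0.0012 0.0032 0.0412 0.002")

```text
clock: 23.3
ee_pos: [603.6, 266.7, 59.8]
ee_rot: [0.003, 0.992, 0.13, -0.009]
ft_force: [-0.1, -0.0, 0.1]
width: 56.7
```

```bash
python3 hold.py many 22 603.4 267.1 54 | grep -v 240 | grep -v 255; python3 -c "
from h import *
print(delta([603.5,267.1,49.5],.26))"
```

```text
165 225 [6.04638e+02 2.67914e+02 2.57000e-01] 0.23252071163322574
180 225 [6.04373e+02 2.67795e+02 2.61000e-01] 0.3167121129443171
[603.86916187 267.06335858  60.35290858] [-0.90649526 -0.16929456  0.30224147] [ 0.0024  0.9915  0.1296 -0.009 ]
(array([-0.0003, -0.0002,  0.0064]), np.float64(-0.0))
(array([-0.0001, -0.0002,  0.0109]), np.float64(-0.0))
```

step_arm(commands="-0.0003 0 0.002 0;-0.0003 0 0.004 0;-0.0003 0 0.006 0;-0.0003 0 0.008 0;-0.0003 0 0.0095 0;-0.0003 0 0.0105 0;-0.0003 0 0.0105 0")

```text
clock: 23.93
ee_pos: [603.2, 266.8, 49.5]
ee_rot: [0.003, 0.992, 0.13, -0.009]
ft_force: [0.3, -0.1, -1.5]
width: 56.7
```

step_arm(commands="0 0 0.0006 0;0 0 0.0012 0;0 0 0.0018 0;0 0 0.0018 0")

```text
clock: 24.27
ee_pos: [603.3, 266.8, 48.4]
ee_rot: [0.003, 0.992, 0.13, -0.009]
ft_force: [-1.8, -1.1, 3.6]
width: 56.3
```

Contact at 48.4, which is about the expected seat height. Releasing.

step_arm(commands="0 0 0 0;0 0 0 0;0 0 0 0;0 0 0 0;0 0 0 0;0 0 0 0", jaw=0.085)

```text
clock: 24.77
ee_pos: [603.3, 266.8, 48.3]
ee_rot: [0.003, 0.992, 0.13, -0.009]
ft_force: [-0.7, 0.4, -0.4]
width: 84.9
```

step_arm(commands="0 0 -0.02 0;0 0 -0.05 0;0 0 -0.085 0;0 0 -0.11 0;0 0 -0.12 0;0 0 -0.12 0;0 0 -0.12 0")

```text
clock: 25.35
ee_pos: [605.3, 267.8, 168.4]
ee_rot: [0.002, 0.992, 0.13, -0.009]
ft_force: [-0.4, -0.8, 0.2]
width: 85.2
```

```bash
python3 - <<'E'
from h import *
im=read_camera('wrist'); c=get_calibration('wrist'); s=robot.get_state()
for z in (70,72,75):
    q,e,_=fit(im,c,'many',[604,268,.26],z0=z,thr=165,pad=8); print(z,q.round(3),e)
print(s['ee_pos'],s['ee_rot'].round(4))
q=[604.1,267.7,.26]; v=im[:,:,::-1].copy(); draw(v,c,'many',q,70); d=read_camera('side')[140:200,200:280,::-1]
a=cv2.resize(v[80:300,170:400],(460,440)); b=cv2.resize(d,(320,240),interpolation=cv2.INTER_CUBIC); b=cv2.copyMakeBorder(b,0,200,0,0,0)
cv2.imwrite('pics/p3.png',np.hstack([a,b]))
print(delta([597.8,-23.4,130],-.214))
E
```

```text
70 [6.03658e+02 2.67162e+02 2.60000e-01] 0.5669700160666427
72 [6.03985e+02 2.67258e+02 2.60000e-01] 0.941484594220025
75 [6.04347e+02 2.67367e+02 2.61000e-01] 1.5789240367615853
[604.77227673 267.5016567  167.2754056 ] [ 0.0027  0.9915  0.1296 -0.0097]
(array([-0.0805,  0.2791,  0.0393]), np.float64(0.474))
```

View pics/p3.png

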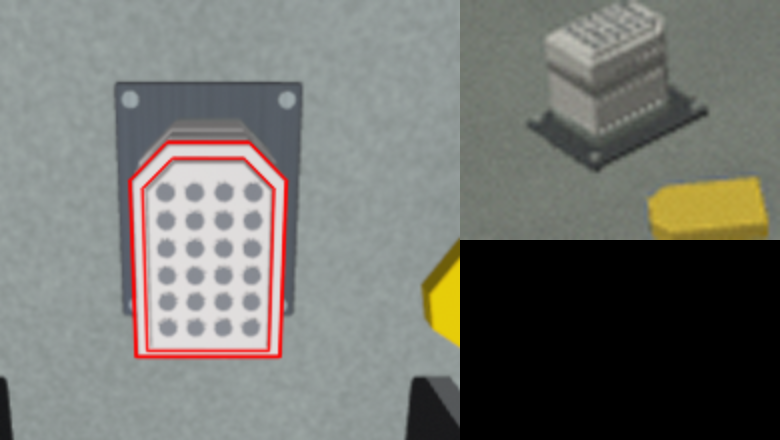

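The 24-well plate is seated: the outline fits best at foot z = 70, and the stack looks straight from the side. Last is the lid.

step_arm(commands="-0.01 0.036 0.005 0.06;-0.021 0.072 0.01 0.12;-0.031 0.108 0.015 0.18;-0.042 0.144 0.02 0.24;-0.052 0.18 0.025 0.3;-0.062 0.216 0.03 0.36;-0.073 0.252 0.035 0.42;-0.0805 0.279 0.039 0.474")

```text
clock: 26.12
ee_pos: [596.1, -26.0, 128.4]
ee_rot: [0.006, 0.994, -0.109, -0.011]
ft_force: [0.3, -0.3, 0.1]
width: 85.1
```

step_arm(commands="0 0 0 0;0 0 0 0;0 0 0 0")

```text
clock: 26.37
ee_pos: [595.5, -26.3, 127.3]
ee_rot: [0.006, 0.994, -0.109, -0.012]
ft_force: [0.4, 0.3, 0.6]
width: 85.0
```

```bash
python3 w.py lid 597.8 -23.4 -.214 0 lid.png 165; python3 w.py lid 597.8 -23.4 -.214 0 lid.png 180;python3 -c "
from h import *
print(delta([597.8,-23.4,-19],-.214),robot.get_state()['ee_rot'])"
```

```text
[595.5 -26.3 127.3] lid [ 5.979183e+02 -2.295670e+01 -2.136000e-01] rms 0.3 165.0
[595.9 -25.7 127.7] lid [ 5.97896e+02 -2.29793e+01 -2.14300e-01] rms 0.63 180.0
(array([ 0.0043, -0.0043,  0.1469]), np.float64(-0.003)) [ 0.00591353  0.99406398 -0.10808327 -0.01094714]
```

```bash
python3 -c "
from h import *
print(delta([598,-23,-19],-.214))"
```

```text
(array([ 0.0044, -0.0047,  0.1469]), np.float64(-0.003))
```

step_arm(commands="0.002 -0.003 0.035 0;0.0044 -0.0047 0.07 0;0.0044 -0.0047 0.105 -0.003;0.0044 -0.0047 0.13 -0.003;0.0044 -0.0047 0.1465 -0.003;0.0044 -0.0047 0.1465 -0.003;0.0044 -0.0047 0.1465 -0.003")

```text
clock: 27.05
ee_pos: [597.8, -22.1, -19.2]
ee_rot: [0.006, 0.994, -0.106, -0.012]
ft_force: [0.1, -0.0, 0.5]
width: 85.0
```

step_arm(commands="0 0 0.0015 0;0 0 0.003 0;0 0 0.0045 0;0 0 0.0045 0")

```text
clock: 27.38
ee_pos: [598.2, -21.9, -22.9]
ee_rot: [0.006, 0.994, -0.106, -0.011]
ft_force: [-0.1, -0.8, 0.6]
width: 85.1
```

step_arm(commands="0 0 0.001 0;0 0.0005 0.0018 0;0 0.0005 0.0018 0")

```text
clock: 27.63
ee_pos: [598.0, -22.5, -24.5]
ee_rot: [0.006, 0.994, -0.106, -0.011]
ft_force: [-0.3, -0.9, -0.5]
width: 84.8
```

step_arm(commands="0 0 0 0;0 0 0 0;0 0 0 0;0 0 0 0;0 0 0 0;0 0 0 0;0 0 0 0;0 0 0 0", jaw=0.05, squeeze=40)

```text
clock: 28.3
ee_pos: [598.2, -22.6, -24.1]
ee_rot: [0.006, 0.994, -0.106, -0.011]
ft_force: [-2.2, 0.3, 5.8]
width: 56.6
```

step_arm(commands="0 0 -0.025 0;0 0 -0.06 0;0 0 -0.1 0;0 0 -0.135 0;0 0 -0.15 0;0 0 -0.15 0;0 0 -0.15 0")

```text
clock: 28.88
ee_pos: [602.0, -20.9, 126.7]
ee_rot: [0.005, 0.994, -0.106, -0.01]
ft_force: [-0.6, 0.0, -0.7]
width: 56.5
```

```bash
python3 - <<'E'
from h import *
im=read_camera('wrist'); s=robot.get_state()
print(s['width'],s['ee_pos'],s['ft_force'])
cv2.imwrite('pics/g7.png',im[110:380,130:420,::-1])
print(delta([603.5,267,128],.26))
E
```

```text
56.57703348818149 [601.06209006 -21.05490694 125.29915442] [ 0.08398822  0.30876888 -1.44452141]
(array([-0.0583, -0.2821, -0.0054]), np.float64(-0.472))
```

View pics/g7.png

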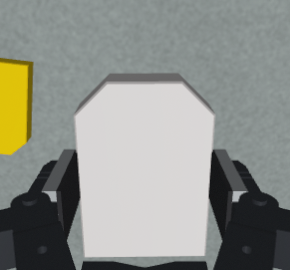

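step_arm(commands="-0.0075 -0.036 -0.003 -0.06;-0.015 -0.072 -0.005 -0.12;-0.022 -0.108 -0.005 -0.18;-0.03 -0.144 -0.005 -0.24;-0.037 -0.18 -0.005 -0.3;-0.045 -0.216 -0.005 -0.36;-0.052 -0.252 -0.005 -0.42;-0.0583 -0.282 -0.005 -0.472")

```text
clock: 29.6
ee_pos: [602.3, 268.8, 125.1]
ee_rot: [0.004, 0.991, 0.131, -0.014]
ft_force: [0.7, -0.6, -0.3]
width: 56.7
```

step_arm(commands="0 0 0 0;0 0 0 0;0 0 0 0")

```text
clock: 29.85
ee_pos: [601.2, 268.2, 122.9]
ee_rot: [0.005, 0.991, 0.131, -0.015]
ft_force: [-1.4, 0.3, -0.5]
width: 56.1
```

```bash
python3 hold.py lid 24.2 603.5 267 80
```

```text
165 225 [6.01803e+02 2.68499e+02 2.60000e-01] 0.3470850400178216
165 240 [6.01797e+02 2.68503e+02 2.59000e-01] 0.6101264177443467
165 255 [6.01798e+02 2.68499e+02 2.59000e-01] 0.7264741569186668
180 225 [6.01542e+02 2.68270e+02 2.66000e-01] 0.36707765007234106
180 240 [6.01533e+02 2.68271e+02 2.66000e-01] 0.7896211605054502
180 255 [6.01532e+02 2.68274e+02 2.66000e-01] 0.993515308951303
[601.54950631 267.72304366 123.64118482] [-0.34102585 -0.29856917 -0.35136871] [ 0.0045  0.9913  0.131  -0.0148]
(array([0.003 , 0.001 , 0.0436]), np.float64(0.003))
```

```bash
python3 -c "
from h import *
print(delta([603.5,266.6,72],.26))"
```

```text
(array([0.0032, 0.0013, 0.0516]), np.float64(0.003))
```

step_arm(commands="0.001 0.0007 0.012 0;0.0025 0.0013 0.028 0.002;0.0032 0.0013 0.043 0.002;0.0032 0.0013 0.0516 0.002;0.0032 0.0013 0.0516 0.002;0.0032 0.0013 0.0516 0.002")

```text
clock: 30.4
ee_pos: [603.5, 265.6, 71.6]
ee_rot: [0.005, 0.991, 0.129, -0.015]
ft_force: [1.0, -0.4, 0.5]
width: 56.7
```

```bash
python3 hold.py lid 24.2 603.5 266.6 63|grep -v 240
```

```text
165 225 [6.04234e+02 2.66917e+02 2.60000e-01] 0.2555296793514339
165 255 [6.04232e+02 2.66913e+02 2.60000e-01] 0.6258836964649841
180 225 [6.03934e+02 2.66714e+02 2.64000e-01] 0.30207207066422953
180 255 [6.03926e+02 2.66717e+02 2.64000e-01] 0.9200854133756632
[603.97907178 266.16224831  72.39211977] [-0.38906333  0.5501766  -0.39713464] [ 0.0045  0.9914  0.1297 -0.0146]
(array([-0.0001, -0.0006,  0.0094]), np.float64(0.0))
```

Lid at (604.1, 266.8), target (603.7, 267.2). It's within tolerance, so I'll descend.

step_arm(commands="0 -0.0004 0.002 0;0 -0.0004 0.004 0;0 -0.0004 0.006 0;0 -0.0004 0.0075 0;0 -0.0004 0.0088 0;0 -0.0004 0.0088 0")

```text
clock: 30.95
ee_pos: [603.4, 266.4, 63.3]
ee_rot: [0.005, 0.991, 0.13, -0.015]
ft_force: [-0.2, -0.0, 0.5]
width: 56.5
```

step_arm(commands="0 0 0.0006 0;0 0 0.0012 0;0 0 0.0018 0;0 0 0.0018 0")

```text
clock: 31.28
ee_pos: [603.6, 266.3, 62.1]
ee_rot: [0.005, 0.991, 0.13, -0.015]
ft_force: [-1.9, -0.1, 3.6]
width: 56.7
```

Contact at 62.1, expected 61.8. Releasing and checking.

step_arm(commands="0 0 0 0;0 0 0 0;0 0 0 0;0 0 0 0;0 0 0 0;0 0 0 0", jaw=0.085)

```text
clock: 31.78
ee_pos: [603.5, 266.3, 62.0]
ee_rot: [0.005, 0.991, 0.13, -0.015]
ft_force: [-0.4, 0.4, 0.1]
width: 85.0
```

step_arm(commands="0 0 -0.02 0;0 0 -0.05 0;0 0 -0.085 0;0 0 -0.11 0;0 0 -0.12 0;0 0 -0.12 0;0 0 -0.12 0;0 0 -0.12 0")

```text
clock: 32.45
ee_pos: [606.1, 267.5, 180.5]
ee_rot: [0.005, 0.991, 0.13, -0.016]
ft_force: [0.4, -0.5, -0.5]
width: 84.8
```

```bash
python3 - <<'E'
from h import *
im=read_camera('wrist'); c=get_calibration('wrist'); s=robot.get_state()
for z in (86,88,91):
    q,e,_=fit(im,c,'lid',[604,267,.26],z0=z,thr=165,pad=8); print(z,q.round(3),e)
print(s['ee_pos'],s['ft_force'],s['clock'])
v=im[:,:,::-1].copy(); draw(v,c,'lid',[603.7,267,.26],86); d=read_camera('side')[130:200,195:285,::-1]
a=cv2.resize(v[80:300,170:400],(400,383)); b=cv2.resize(d,(400,311),interpolation=cv2.INTER_CUBIC); b=cv2.copyMakeBorder(b,0,72,0,0,0)
cv2.imwrite('pics/p4.png',np.hstack([a,b]))
E
```

```text
86 [6.03825e+02 2.66974e+02 2.61000e-01] 0.4238631610957945
88 [6.04235e+02 2.67097e+02 2.61000e-01] 0.7908504698494229
91 [6.04675e+02 2.67215e+02 2.60000e-01] 1.4234373305606707
[606.03377493 267.44740219 180.26215717] [ 0.48924434 -0.46119734 -1.14009151] 32.5
```

View pics/p4.png

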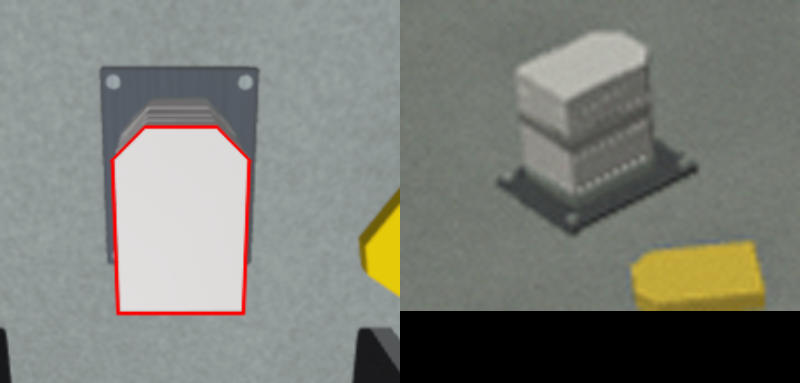

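```bash
python3 - <<'E'
from h import *
c=get_calibration('side'); im=read_camera('side')
P=place('dock',[604.6,268.2,.26]); # verts 0: (-43,-29), 1: (29,-29)
for f in (.25,.5,.75):
    b=P[0]*(1-f)+P[1]*f
    Z=np.arange(0,104,2.); 
    uv=proj(np.c_[np.tile(b[:2],(len(Z),1)),Z],c)
    g=cv2.remap(im.mean(2).astype(np.float32),uv[:,0].astype(np.float32)[None],uv[:,1].astype(np.float32)[None],cv2.INTER_LINEAR)[0]
    print(list(zip(Z.astype(int).tolist(),g.round().astype(int).tolist())))
E
```

```text
[(0, 67), (2, 66), (4, 66), (6, 67), (8, 70), (10, 74), (12, 79), (14, 84), (16, 92), (18, 106), (20, 114), (22, 119), (24, 113), (26, 102), (28, 99), (30, 99), (32, 99), (34, 98), (36, 98), (38, 99), (40, 99), (42, 100), (44, 104), (46, 108), (48, 112), (50, 110), (52, 99), (54, 89), (56, 81), (58, 79), (60, 80), (62, 85), (64, 90), (66, 94), (68, 98), (70, 99), (72, 100), (74, 98), (76, 97), (78, 99), (80, 102), (82, 106), (84, 106), (86, 104), (88, 101), (90, 98), (92, 97), (94, 100), (96, 112), (98, 129), (100, 153), (102, 170)]
[(0, 66), (2, 67), (4, 67), (6, 68), (8, 71), (10, 75), (12, 79), (14, 83), (16, 94), (18, 109), (20, 120), (22, 130), (24, 114), (26, 97), (28, 99), (30, 99), (32, 98), (34, 97), (36, 100), (38, 101), (40, 99), (42, 99), (44, 103), (46, 106), (48, 108), (50, 105), (52, 98), (54, 90), (56, 83), (58, 82), (60, 82), (62, 83), (64, 85), (66, 88), (68, 92), (70, 95), (72, 98), (74, 99), (76, 100), (78, 100), (80, 102), (82, 105), (84, 105), (86, 105), (88, 102), (90, 99), (92, 96), (94, 98), (96, 104), (98, 124), (100, 149), (102, 166)]
[(0, 66), (2, 66), (4, 67), (6, 69), (8, 73), (10, 77), (12, 80), (14, 84), (16, 96), (18, 108), (20, 118), (22, 121), (24, 107), (26, 98), (28, 99), (30, 99), (32, 99), (34, 98), (36, 98), (38, 98), (40, 98), (42, 99), (44, 99), (46, 106), (48, 114), (50, 115), (52, 114), (54, 98), (56, 85), (58, 81), (60, 79), (62, 82), (64, 87), (66, 97), (68, 104), (70, 109), (72, 106), (74, 99), (76, 98), (78, 98), (80, 99), (82, 100), (84, 100), (86, 100), (88, 99), (90, 98), (92, 96), (94, 100), (96, 106), (98, 130), (100, 157), (102, 170)]
```

The interfaces in the side view sit near z = 20, 50, 70 and 86, and the top edge at about 99. An unseated piece would put the top near 106. The arm is clear, so I'm handing in.

```bash
python3 -c "
from cell import *
print(robot.get_state()['clock']); print(close_job())"
```

```text
32.6
the job is handed in; nothing more can be done
None
```

I stacked the reservoir, six-well plate, 24-well plate and lid on the docking base in that order and handed the job in at 32.6 s. The system gave no verdict, so this rests on my own checks.

**Fit of the stack:**
- **Height:** each piece made contact within about 0.3 mm of its expected seated height. The final lid outline fitted best with its foot at 86 mm, as planned. In the side view the joints lie near 20, 50, 70 and 86 mm, and the top edge at about 99 mm (nominal 101; an unseated piece would give about 106).
- **Alignment:** neighbouring pieces are centred within about 1 mm, with yaw agreeing within about 0.001 rad.
- **Release:** the gripper is open and about 80 mm above the lid, touching nothing.

**What went wrong or disagreed:**
- **First grasp:** the first close on the reservoir caught its raised deck, because the pads sat roughly 28 mm above the reported TCP rather than at it. I reopened and gripped lower, with the reported TCP at -16 to -24 mm, and got no bench contact.
- **Tool tilt:** the tool drifted to about 0.03 rad of tilt over the run. I saw no tilt of the pieces in the last pictures, but I did not measure it directly.
- **Outline fits:** some fits of held pieces failed where the fingers got into the outline. I used only the upper part of the outline there.
- **Dark band:** the side view shows a dark band on the six-well plate's side. I took it as shading, because the heights agree.

The arm stayed away from the wash bottle, beaker and basket. I did not measure their positions again at the end.

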